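# Fit the air-sensor pole in its desk holder and hold it against the spring

## Robot

A 7-joint arm with a two-finger parallel gripper is mounted at the origin on the work surface. World frame = base frame: x ahead of the robot, y to its left, z up, the work surface at z = 0. Lengths are in m, angles in degrees, forces in N, time in s.
With the tool pointing down it reaches from about 0.425 to 0.875 m from the base axis. Payload 4.7 kg.
Tool frame: the origin (TCP) lies at the very end of the fingers, on their centre line; the grasp point (between the pads) lies 19 mm behind it; z points along the fingers, y is the line along which they close (so a half turn about z gives the same grasp; the last joint's range is limited). The gripper opens to 87 mm and grips with 3 to 60 N. Pads are 19 mm wide; open, the fingers measure 117 mm over their backs; the gripper's body (75 mm by 190 mm) begins 51 mm behind the grasp point.
Start: joints at [64.521, 18.392, -4.016, 83.108, 1.295, 78.541, -3.26], TCP at [0.288, -0.583, 0.223] pointing down, gripper open.
Joint ranges: [-163.93, 163.93], [-17.29, 119.83], [-79.2, 71.16], [3.27, 140.29], [-89.18, 269.18], [5.43, 117.66], [-154.24, 154.24]. Speed limits (degrees/s): [147.25, 147.25, 180, 180, 180, 180, 180].

## Interface

Orientations are given as a 3x3 rotation matrix whose columns are the frame's x, y, z axes.
In Python, from workcell import sense, snapshot, job_done gives the robot as it stands. The module is installed in compiled form; this text tells all that it offers.
- The arm moves only by the shell command python3 -m jog 'ROWS' [FORCE]. ROWS is JSON, a list of rows, each a list of 3 entries, a list of its own where there are three numbers: the shift along the tool's x, y, z in cm, then the turn, a rotation vector about the tool's x, y, z in rad, then the closure in counts, from 0 (fully open) to 255 (shut). In form: [[[dx, dy, dz], [rx, ry, rz], claw], ...]. A call has 1 to 10 rows; each row shifts and turns the commanded pose from where the row before left it, along the tool's axes as they then stand; what a row does not reach is not made up. A row lasts 1/12 s, in which the tool goes at most 41.7 mm and 7.16 degrees, less where a joint would pass 70% of its speed; a pose out of reach is approached as far as the arm can. A call is refused whole if a number of a shift passes 4.17 or a number of a turn 0.125, either way. A call with a gripper value outside its range is refused whole. The fingers move at their own pace and stop on an object; FORCE is the grip in N (left out, the last holds). Time passes only in rows, so rows that do not move let the fingers close. It gives the time, the measured TCP pose, the force, the opening and the grip force at its end, in the units of the state.
- sense(): the state, without advancing time (a new reading comes with each control period).
- snapshot(name): name is "scene" or "top"; returns a dict with "image" (480x640x3 uint8, blue, green, red), "intrinsics" (3x3 intrinsics, pixels), "dist" ([k1, k2, p1, p2, k3] as OpenCV has them; the pictures are not rectified), "eye" and "attitude" of the camera in the world. Camera axes: x right, y down, z forward; pixel columns grow to the right and rows downward; lengths in m; the calibration is good to about 2 mm. A picture is of the moment at which its call begins. There is no depth.
- job_done(): hands the job in; it is judged then, once.
The state is a dict: "t": time; "q": joint angles; "joint_vel": joint speeds; "joint_torque": joint torques, N m; "tcp_pos": TCP position; "eef_rot": TCP orientation; "ft_force": force on the tool from outside, world axes, zero at the start; "ft_torque": the same for the moment, N m; "grip_width": opening from 0.0 (shut) to 1.0 (fully open); "grip_force": force on a finger pad.
Only numpy, scipy, OpenCV 4.12 (cv2) and the standard library are available. Lean on these libraries where they do the work, as an engineer would, in place of code of your own. Each camera call takes 0.05 s, during which the arm holds its last target. There are 200 camera calls.

## Task

Take the white air sensor by its head, lift its steel pole out of the grey storage block and thread the pole from above through the upper and then the lower brass bushing of the blue desk holder. Feel for the sprung red pad underneath with the pole's end and, without forcing it, press the pad down until it is well past half of its travel. Finish holding the head like that, pad still pressed, so that a colleague can tighten the clamp screw; leave the other things on the desk where they are.

Things in the scene. Friction and masses are not known exactly. Their poses are not given: they have to be found in the camera images.
- mast_grip (a point): Centre of the white sensor head, where it is gripped: a box 44 mm (its x) by 28 mm (its y: grip across this) by 56 mm high (z), dark vent slots on its wide faces. A steel pole, 14 mm in diameter, runs down from the middle of its underside; the pole's end is 153 mm below this point. The sensor weighs 0.1 to 0.2 kg and starts upright, its pole in the storage block.
- mast_tip (a point): Centre of the lower end of the sensor's pole, z up along the pole. The end is chamfered 4 mm high, from 14 mm down to 9 mm in diameter.
- stand: Grey plastic storage block, 70 x 70 x 70 mm, fixed; origin at the centre of its underside. A 17.5 mm blind hole in its top, 60 mm deep, on its vertical axis; the sensor's pole stands in it with its end 10 mm above the desk.
- upper_mouth (a point): Centre of the top rim of the holder's upper brass bushing, 113 mm above the desk. Bushing 18 mm long, bore 17 mm, wider at the mouth, axis vertical. The blue holder is fixed: base plate 120 x 90 x 8 mm, a column 22 mm thick, 46 mm wide, 118 mm high centred 58 mm from the axis along this point's +x, and an arm for each bushing.
- lower_mouth (a point): Centre of the top rim of the lower brass bushing, the same as the upper one and on the same vertical axis, 50 mm below it (63 mm above the desk, its lower end at 45 mm).
- pad (a joint): Red pad, 28 mm across, under the lower bushing on the same axis. Value in m: 0 free, grows as it is pushed down, 0.012 fully down (hard stop). Its spring resists with 4 N at first, 8.8 N fully down: more than the sensor's weight, so it rises again if the sensor is let go. Its free top lies 24 to 36 mm above the desk, different each time and not told: feel for it.
- mug: Blue mug, 76 mm across the rim and 88 mm high, with a handle; origin at the centre of its underside. To be left alone.
- tea_can: Green tea can with a paper label, 62 mm in diameter, 115 mm high; origin at the centre of its underside. To be left alone.
- tape: Roll of yellow tape lying flat, 90 mm across, 24 mm high; origin at the centre of its underside. To be left alone.
- stapler: Black stapler, 135 x 36 x 44 mm, long along its x; origin at the centre of its underside. To be left alone.
- eraser: White eraser, 60 x 25 x 14 mm; origin at the centre of its underside. To be left alone.
- highlighter: Green highlighter, 120 x 18 x 14 mm, long along its x; origin at the centre of its underside. To be left alone.
Mind the look-alikes: they are no part of the job. Several things look just like the part that bears pad: the one meant starts farthest from the robot's base.

How it is judged:
By the outcome, as a careful person would: the job done as asked, in the order asked, and still so for the second after the job is handed in, while the arm keeps its last pose, push and grip.
It also fails if it takes over 51 s, if anything falls off the work surface, if the arm or the gripper's body presses on something with over 40 N, if the wrist force passes 120 N, or if a joint passes its speed limit or range.

## Working session

There is one attempt and no reset: what is moved stays moved. The work goes in short steps, Python scripts to look and compute and a shell command to move; the robot and the scene stay as the last step left them, time stands still between calls to the robot, and variables do not carry over. Pictures are saved under pics/ and viewed, at most 10 in all, crops included, and the job is handed in when it is done.

```bash
mkdir -p pics
python3 - <<'E'
from workcell import sense,snapshot
import cv2,pickle
for n in("scene","top"):
    s=snapshot(n); cv2.imwrite(f"pics/{n}0.png",s["image"]); pickle.dump(s,open(n+".pkl","wb"))
    print(n,s["intrinsics"],s["dist"],s["eye"],s["attitude"])
s=sense();print(s)
E
```

```text
scene [[468.28704862   0.         323.78701889]
 [  0.         468.28704862 243.79965887]
 [  0.           0.           1.        ]] [-0.07450084  0.          0.          0.          0.        ] [1.06196932 0.36016096 0.67748695] [[-0.5824972   0.53758429 -0.60967216]
 [ 0.81271285  0.39807046 -0.42548528]
 [ 0.01395827 -0.74333239 -0.66877659]]
top [[493.19019684   0.         323.20553709]
 [  0.         493.19019684 232.52985712]
 [  0.           0.           1.        ]] [0.02320166 0.         0.         0.         0.        ] [ 0.40449649 -0.01878357  0.88329987] [[ 1.98261540e-01 -9.52911048e-01  2.29462188e-01]
 [-9.80149131e-01 -1.92801407e-01  4.62092927e-02]
 [ 2.07287056e-04 -2.34068690e-01 -9.72220040e-01]]
{'t': 0.1, 'q': array([64.52209949, 18.433823  , -4.01737435, 83.16660852,  1.29563086,
       78.53832608, -3.2603386 ]), 'joint_vel': array([ 0.04505062, -0.08568968,  0.05652561, -0.1452948 , -0.01147521,
       -0.08719055,  0.02655926]), 'joint_torque': array([ 9.07262274e-04, -4.92572451e+01, -4.04931195e-01, -3.13399458e+01,
       -6.41367096e-02,  3.94761551e-02,  6.13189695e-05]), 'tcp_pos': array([ 0.28761533, -0.58238211,  0.22159375]), 'eef_rot': array([[ 8.96571423e-01,  4.42898447e-01, -8.05578669e-04],
       [ 4.42899170e-01, -8.96570300e-01,  1.42196332e-03],
       [-9.24725655e-05, -1.63168180e-03, -9.99998665e-01]]), 'ft_force': array([-0.27095222,  0.53791856,  0.60725744]), 'ft_torque': array([0.02145478, 0.03816825, 0.00661918]), 'grip_force': 0.0, 'grip_width': 1.0015478443331742}
```

View pics/scene0.png

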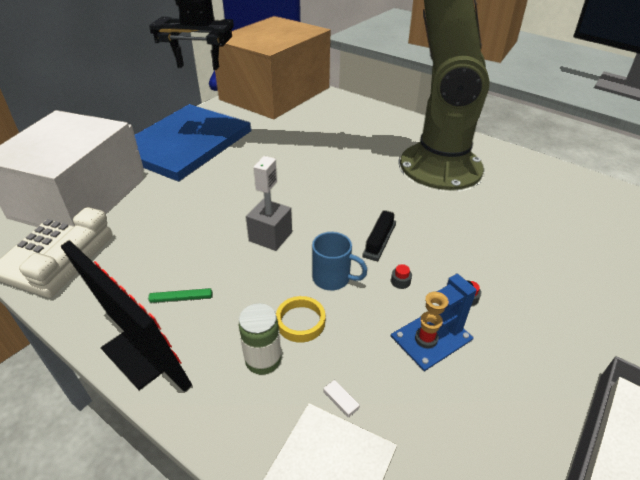

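View pics/top0.png

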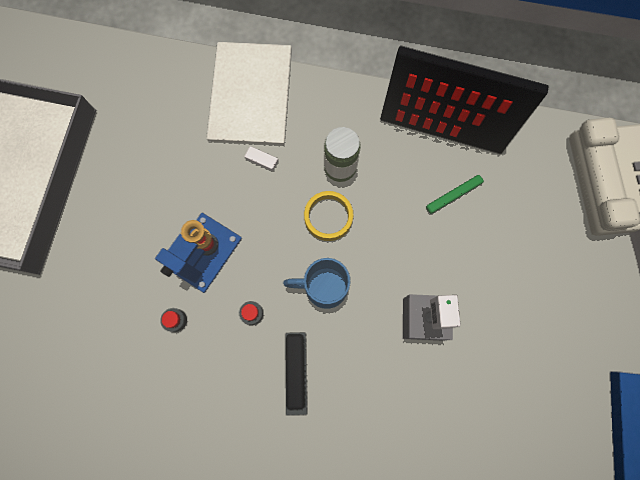

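The scene view shows the sensor in its block (head ~265,175) and the holder (~435,325), with two loose red pad look-alikes (402,272 and 473,290). The top view shows the head at (448,311) and the holder's upper bushing at (193,231). I'll enlarge these.

Run:
```python
import cv2,numpy as np
S=cv2.imread("pics/scene0.png");T=cv2.imread("pics/top0.png")
def c(I,x,y):
    return cv2.resize(I[y:y+75,x:x+100],(400,300),interpolation=cv2.INTER_CUBIC)
# origins
o=[(S,220,150),(T,390,280),(S,390,275),(T,150,205)]
t=[c(*a) for a in o]
for im,(I,x,y) in zip(t,o):
    for k in range(0,100,10): cv2.line(im,(k*4,0),(k*4,5 if k%50 else 12),(0,0,255),1)
    for k in range(0,75,10): cv2.line(im,(0,k*4),(5,k*4),(0,0,255),1)
cv2.imwrite("pics/crops0.png",np.vstack([np.hstack(t[:2]),np.hstack(t[2:])]))
```

```text
(no output)
```

View pics/crops0.png

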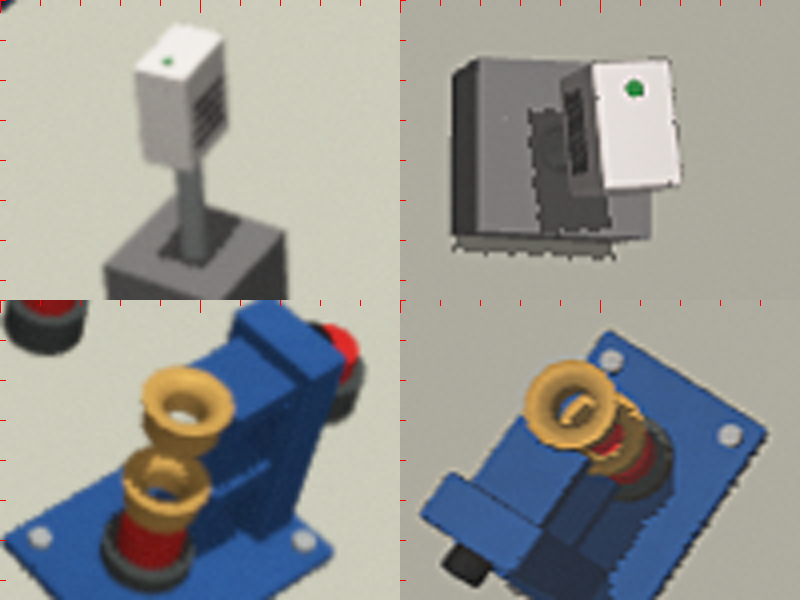

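The crops show the head's top face (top view corners ≈(438,296),(457,295),(460.5,326),(441,327.5)). They also show the upper rim centre ≈(192.5,231) in the top view and ≈(437,299) in the scene view.

```bash
cat > h.py <<'E'
import cv2,numpy as np,pickle
from workcell import sense,snapshot
C={n:pickle.load(open(""+n+".pkl","rb")) for n in("scene","top")}
def back(n,px,z):
    c=C[n];u=cv2.undistortPoints(np.array(px,float).reshape(-1,1,2),c["intrinsics"],c["dist"]).reshape(-1,2)
    d=np.c_[u,np.ones(len(u))]@np.array(c["attitude"]).T;e=np.array(c["eye"])
    return e+d*((z-e[2])/d[:,2])[:,None]
def proj(n,P):
    c=C[n];R=np.array(c["attitude"]).T
    return cv2.projectPoints(np.array(P,float).reshape(-1,1,3),cv2.Rodrigues(R)[0],-R@np.array(c["eye"]),c["intrinsics"],c["dist"])[0].reshape(-1,2)
E
python3 - <<'E'
from h import *
np.set_printoptions(precision=4,suppress=True)
tq=lambda a,ox,oy,bx,by:[(ox+(x-bx)/4,oy+(y-by)/4) for x,y in a]
h=back("top",tq([(593,63),(668,59),(682,184),(605,190)],390,280,400,0),.191)
g=back("scene",tq([(135,68),(188,82),(223,38),(180,23)],220,150,0,0),.191)
for k in(h,g):
    print(k,k.mean(0),[np.linalg.norm(k[i]-k[i-1]) for i in range(4)],[np.degrees(np.arctan2(*(k[i]-k[i-1])[[1,0]])) for i in range(4)])
print("up",back("top",tq([(570,404)],150,205,400,300),.113),back("scene",tq([(188,397)],390,275,0,300),.113))
print("low",back("scene",tq([(167,485)],390,275,0,300),.063))
print("stand",back("top",tq([(478,58),(478,235)],390,280,400,0),.07))
print(back("scene",tq([(103,265),(287,232),(210,203)],220,150,0,0),.07))
E
```

```text
[[ 0.5107 -0.1616  0.191 ]
 [ 0.5173 -0.187   0.191 ]
 [ 0.4756 -0.1975  0.191 ]
 [ 0.4683 -0.1719  0.191 ]] [ 0.493  -0.1795  0.191 ] [np.float64(0.04361154187009046), np.float64(0.026272078881533482), np.float64(0.04297241137106712), np.float64(0.026644837225588996)] [np.float64(13.629872291950582), np.float64(-75.43585621159939), np.float64(-165.8970631156882), np.float64(105.92915490610898)]
[[ 0.5203 -0.1835  0.191 ]
 [ 0.5145 -0.1554  0.191 ]
 [ 0.4749 -0.1672  0.191 ]
 [ 0.4768 -0.1931  0.191 ]] [ 0.4966 -0.1748  0.191 ] [np.float64(0.04450403377956889), np.float64(0.02877553147355208), np.float64(0.04134502519203365), np.float64(0.02598867238334337)] [np.float64(12.448642873827138), np.float64(101.68581717379112), np.float64(-163.33126295256506), np.float64(-85.63436891499053)]
up [[0.5472 0.2239 0.113 ]] [[0.5474 0.225  0.113 ]]
low [[0.5517 0.2272 0.063 ]]
stand [[ 0.5218 -0.14    0.07  ]
 [ 0.4516 -0.1512  0.07  ]]
[[ 0.5351 -0.2061  0.07  ]
 [ 0.4564 -0.1469  0.07  ]
 [ 0.4611 -0.1963  0.07  ]]
```

```bash
cat >> h.py <<'E'
def to(x,y,z,yaw):
    s=sense();R=np.array(s["eef_rot"]);c,n=np.cos(np.radians(yaw)),np.sin(np.radians(yaw))
    G=np.array([[c,n,0],[n,-c,0],[0,0,-1.]])
    r=cv2.Rodrigues(R.T@G)[0].ravel()
    d=np.array([x,y,z])-s["tcp_pos"]
    print("t",round(s["t"],2),"tcp",np.round(s["tcp_pos"],4),"f",np.round(s["ft_force"],1),"M",np.round(s["ft_torque"],2),"grip",round(s["grip_width"],3),round(s["grip_force"],1))
    print("shift cm (before turn)",np.round(R.T@d*100,2),"turn",np.round(r,3),"shift after turn",np.round(G.T@d*100,2))
E
python3 -c "
from h import *
to(.4935,-.1785,.222,13.5)"
```

```text
t 0.1 tcp [ 0.2876 -0.5824  0.2216] f [-0.3  0.5  0.6] M [0.02 0.04 0.01] grip 1.002 0.0
shift cm (before turn) [ 36.35 -27.09   0.  ] turn [-0.002  0.     0.223] shift after turn [ 29.45 -34.47  -0.04]
```

```bash
python3 -m jog '[[[1.5,-1.1,0],[0,0,0],0],[[2.7,-2.0,0],[0,0,0],0],[[2.7,-2.0,0],[0,0,0],0],[[2.7,-2.0,0],[0,0,0],0],[[2.7,-2.0,0],[0,0,0],0],[[2.7,-2.0,0],[0,0,0],0],[[2.7,-2.0,0],[0,0,0],0],[[2.7,-2.0,0],[0,0,0],0],[[2.7,-2.0,0],[0,0,0],0],[[2.7,-2.0,0],[0,0,0],0]]'
python3 -m jog '[[[2.7,-2.0,0],[0,0,0],0],[[2.7,-2.0,0],[0,0,0],0],[[2.7,-2.0,0],[0,0,0],0],[[1.6,-1.5,0],[0,0,0],0],[[0,0,0],[0,0,0.11],0],[[0,0,0],[0,0,0.11],0],[[0,0,0],[0,0,0],0],[[0,0,0],[0,0,0],0]]'
python3 -c "
from h import *
to(.4935,-.1785,.222,13.5)
i=snapshot('top')['image'][220:370,340:540];j=snapshot('scene')['image'][90:240,170:370]
cv2.imwrite('pics/a.png',cv2.resize(np.hstack([i,j]),(800,300),interpolation=cv2.INTER_CUBIC))"
```

```text
t: 0.93
tcp_pos: [0.4348, -0.2956, 0.2222]
eef_rot: [[0.897, 0.443, -0.001], [0.443, -0.897, 0.0], [-0.0, -0.0, -1.0]]
ft_force: [0.7, 0.3, 0.5]
grip_width: 1.0
grip_force: 0.0
t: 1.6
tcp_pos: [0.488, -0.1871, 0.2222]
eef_rot: [[0.971, 0.239, -0.001], [0.239, -0.971, 0.0], [-0.001, -0.0, -1.0]]
ft_force: [-0.1, 0.2, 0.1]
grip_width: 1.0
grip_force: 0.0
t 1.6 tcp [ 0.488  -0.1871  0.2222] f [-0.1  0.2  0.1] M [ 0.04 -0.01  0.  ] grip 1.0 0.0
shift cm (before turn) [ 0.74 -0.7   0.02] turn [-0.     0.001  0.006] shift after turn [ 0.73 -0.71  0.02]
```

View pics/a.png

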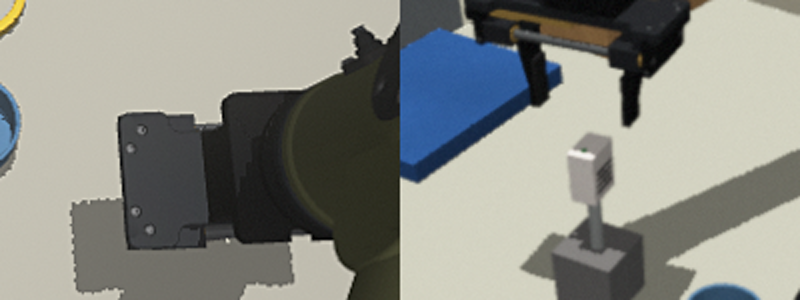

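Scene view: the open fingers (≈(540,95) and (628,115) in the crop) straddle the head at (590,170). In the top view the arm hides the head. Next I shift, go down and close.

```bash
python3 -m jog '[[[0.73,-0.71,0],[0,0,0],0],[[0,0,1],[0,0,0],0],[[0,0,1.5],[0,0,0],0],[[0,0,1.5],[0,0,0],0],[[0,0,1.5],[0,0,0],0],[[0,0,1.3],[0,0,0],0],[[0,0,0.6],[0,0,0],0],[[0,0,0.4],[0,0,0],0],[[0,0,0],[0,0,0],0],[[0,0,0],[0,0,0],0]]'
python3 -m jog '[[[0,0,0],[0,0,0],80],[[0,0,0],[0,0,0],100],[[0,0,0],[0,0,0],110],[[0,0,0],[0,0,0],120],[[0,0,0],[0,0,0],130],[[0,0,0],[0,0,0],140],[[0,0,0],[0,0,0],150],[[0,0,0],[0,0,0],160],[[0,0,0],[0,0,0],170]]' 20
python3 -c "
from h import *
to(.4935,-.1785,.144,13.5)"
```

```text
t: 2.53
tcp_pos: [0.4941, -0.1784, 0.1449]
eef_rot: [[0.972, 0.237, 0.001], [0.237, -0.972, -0.0], [0.0, 0.0, -1.0]]
ft_force: [0.4, 0.3, 1.1]
grip_width: 1.0
grip_force: 0.0
t: 3.28
tcp_pos: [0.4937, -0.1785, 0.1445]
eef_rot: [[0.972, 0.237, -0.0], [0.237, -0.972, -0.0], [-0.0, 0.0, -1.0]]
ft_force: [0.1, -0.1, 0.8]
grip_width: 0.405
grip_force: 0.0
t 3.28 tcp [ 0.4937 -0.1785  0.1445] f [ 0.1 -0.1  0.8] M [0.03 0.   0.03] grip 0.405 0.0
shift cm (before turn) [-0.02 -0.    0.05] turn [0.    0.    0.003] shift after turn [-0.02 -0.    0.05]
```

```bash
python3 -m jog '[[[0,0,0],[0,0,0],175],[[0,0,0],[0,0,0],180],[[0,0,0],[0,0,0],190],[[0,0,0],[0,0,0],200],[[0,0,0],[0,0,0],220],[[0,0,0],[0,0,0],255],[[0,0,0],[0,0,0],255]]' 40
python3 -m jog '[[[0,0,0],[0,0,0],255],[[0,0,0],[0,0,0],255]]'
python3 -c "
from h import *
to(.4935,-.1785,.144,13.5)"
```

```text
t: 3.87
tcp_pos: [0.4937, -0.1785, 0.1445]
eef_rot: [[0.972, 0.237, 0.0], [0.237, -0.972, -0.0], [-0.0, 0.0, -1.0]]
ft_force: [-0.5, 0.6, 0.4]
grip_width: 0.322
grip_force: 40.0
t: 4.03
tcp_pos: [0.4937, -0.1785, 0.1445]
eef_rot: [[0.972, 0.237, 0.0], [0.237, -0.972, -0.0], [-0.0, 0.0, -1.0]]
ft_force: [-0.1, -0.6, -0.2]
grip_width: 0.318
grip_force: 40.0
t 4.03 tcp [ 0.4937 -0.1785  0.1445] f [-0.1 -0.6 -0.2] M [-0.02 -0.02  0.04] grip 0.318 40.0
shift cm (before turn) [-0.02 -0.    0.05] turn [0.    0.    0.003] shift after turn [-0.02 -0.    0.05]
```

```bash
python3 -m jog '[[[0,0,-0.3],[0,0,0],255],[[0,0,-0.7],[0,0,0],255],[[0,0,-1],[0,0,0],255],[[0,0,-1],[0,0,0],255],[[0,0,-1],[0,0,0],255],[[0,0,-1],[0,0,0],255],[[0,0,-1],[0,0,0],255],[[0,0,-1],[0,0,0],255],[[0,0,-1],[0,0,0],255],[[0,0,-1],[0,0,0],255]]'
python3 -m jog '[[[0,0,-1],[0,0,0],255],[[0,0,-1],[0,0,0],255],[[0,0,-1],[0,0,0],255],[[0,0,-1],[0,0,0],255],[[0,0,-0.7],[0,0,0],255],[[0,0,-0.3],[0,0,0],255],[[0,0,0],[0,0,0],255],[[0,0,0],[0,0,0],255]]'
python3 -c "
from h import *
to(.548,.2245,.285,13.5)"
```

```text
t: 4.87
tcp_pos: [0.4937, -0.1785, 0.2356]
eef_rot: [[0.972, 0.237, 0.0], [0.237, -0.972, -0.0], [0.0, 0.0, -1.0]]
ft_force: [-0.0, -0.7, -1.8]
grip_width: 0.322
grip_force: 40.0
t: 5.53
tcp_pos: [0.4936, -0.1784, 0.2843]
eef_rot: [[0.972, 0.237, -0.0], [0.237, -0.972, 0.0], [-0.0, -0.0, -1.0]]
ft_force: [0.1, -0.5, -2.7]
grip_width: 0.318
grip_force: 40.0
t 5.53 tcp [ 0.4936 -0.1784  0.2843] f [ 0.1 -0.5 -2.7] M [0.02 0.06 0.  ] grip 0.318 40.0
shift cm (before turn) [ 14.81 -37.86  -0.07] turn [-0.     0.     0.003] shift after turn [ 14.69 -37.91  -0.07]
```

```bash
python3 -m jog '[[[0.4,-1,0],[0,0,0],255],[[0.8,-2,0],[0,0,0],255],[[1.2,-3,0],[0,0,0],255],[[1.2,-3,0],[0,0,0],255],[[1.2,-3,0],[0,0,0],255],[[1.2,-3,0],[0,0,0],255],[[1.2,-3,0],[0,0,0],255],[[1.2,-3,0],[0,0,0],255],[[1.2,-3,0],[0,0,0],255],[[1.2,-3,0],[0,0,0],255]]'
python3 -m jog '[[[1.2,-3,0],[0,0,0],255],[[1.2,-3,0],[0,0,0],255],[[1.2,-3,0],[0,0,0],255],[[0.8,-2.2,0],[0,0,0],255],[[0.4,-1.5,0],[0,0,0],255],[[0.3,-1.2,0],[0,0,0],255],[[0,0,0],[0,0,0],255],[[0,0,0],[0,0,0],255],[[0,0,0],[0,0,0],255]]'
python3 -c "
from h import *
to(.548,.2245,.285,13.5)
s=sense();R=np.array(s['eef_rot']);p=s['tcp_pos']
print('tip expected px',proj('scene',p+R@[0,0,.134]),proj('top',p+R@[0,0,.134]))
I=snapshot('scene')['image'];cv2.imwrite('pics/sc1.png',I)
cv2.imwrite('pics/b.png',cv2.resize(I[210:360,370:520],(600,600),interpolation=cv2.INTER_CUBIC))"
```

```text
t: 6.37
tcp_pos: [0.5341, 0.1119, 0.2841]
eef_rot: [[0.971, 0.237, -0.001], [0.237, -0.971, -0.0], [-0.001, -0.0, -1.0]]
ft_force: [1.2, 0.2, -1.7]
grip_width: 0.32
grip_force: 40.0
t: 7.12
tcp_pos: [0.5517, 0.255, 0.2842]
eef_rot: [[0.972, 0.235, -0.0], [0.235, -0.972, -0.002], [-0.001, 0.001, -1.0]]
ft_force: [0.5, -0.6, -2.2]
grip_width: 0.321
grip_force: 40.0
t 7.12 tcp [0.5517 0.255  0.2842] f [ 0.5 -0.6 -2.2] M [-0.02  0.01  0.  ] grip 0.321 40.0
shift cm (before turn) [-1.08  2.88 -0.07] turn [0.001 0.001 0.001] shift after turn [-1.07  2.88 -0.08]
tip expected px [[457.8185355 293.441973 ]] [[167.49865162 218.58189243]]
```

View pics/b.png

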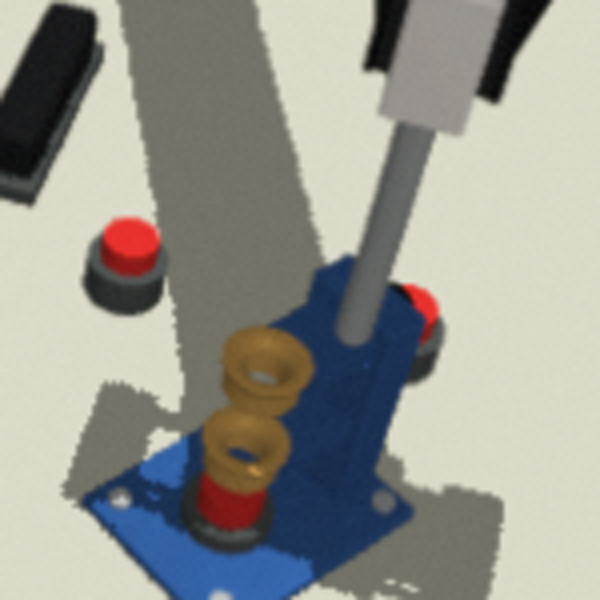

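The pole's end shows at crop (354,335), i.e. px (458.5,293.8), within 1 px of the prediction (457.8,293.4). The upper rim centre is at ≈(436.8,299.6) and the lower at ≈(431.8,319.3).

```bash
python3 -c "
from h import *
print(back('scene',[(436.75,299.6)],.113),back('scene',[(431.75,319.25)],.063),back('top',[(192.5,231)],.113))
to(.548,.2245,.284,13.5)
# free fit of lower in top: visible?
print(proj('top',[[.548,.2245,.063],[.548,.2245,.113]]),proj('scene',[[.548,.2245,.063],[.548,.2245,.113]]))
"
```

```text
[[0.54828865 0.22498233 0.113     ]] [[0.54785085 0.22533036 0.063     ]] [[0.54717511 0.22394533 0.113     ]]
t 7.17 tcp [0.552  0.2547 0.2844] f [-0.6 -0.2 -1.9] M [-0.01  0.   -0.02] grip 0.321 40.0
shift cm (before turn) [-1.09  2.84  0.04] turn [0.001 0.    0.001] shift after turn [-1.09  2.84  0.04]
[[199.87465652 237.43263902]
 [192.29797142 230.44417507]] [[431.26526539 319.07909304]
 [436.55599137 299.35696221]]
```

```bash
python3 -m jog '[[[-0.49,1.24,0],[0,0,0],255],[[-0.4,1.1,0],[0,0,0],255],[[-0.2,0.5,0],[0,0,0],255],[[0,0,1],[0,0,0],255],[[0,0,1],[0,0,0],255],[[0,0,0.6],[0,0,0],255],[[0,0,0],[0,0,0],255],[[0,0,0],[0,0,0],255],[[0,0,0],[0,0,0],255]]'
python3 -c "
from h import *
to(.548,.2245,.258,13.5)
s=sense();R=np.array(s['eef_rot']);p=s['tcp_pos']
print('tip expected px',proj('scene',p+R@[0,0,.134])*8-np.array([405,260])*8)
I=snapshot('scene')['image']
cv2.imwrite('pics/c.png',cv2.resize(I[260:335,405:480],(600,600),interpolation=cv2.INTER_CUBIC))"
```

```text
t: 7.92
tcp_pos: [0.5475, 0.227, 0.2585]
eef_rot: [[0.971, 0.237, -0.0], [0.237, -0.971, 0.0], [-0.0, -0.0, -1.0]]
ft_force: [-0.3, 0.0, -1.7]
grip_width: 0.317
grip_force: 40.0
t 7.92 tcp [0.5475 0.227  0.2585] f [-0.3  0.  -1.7] M [0.07 0.   0.05] grip 0.317 40.0
shift cm (before turn) [-0.01  0.25  0.05] turn [-0.     0.     0.004] shift after turn [-0.01  0.25  0.05]
tip expected px [[275.15374475 280.56039674]]
```

View pics/c.png

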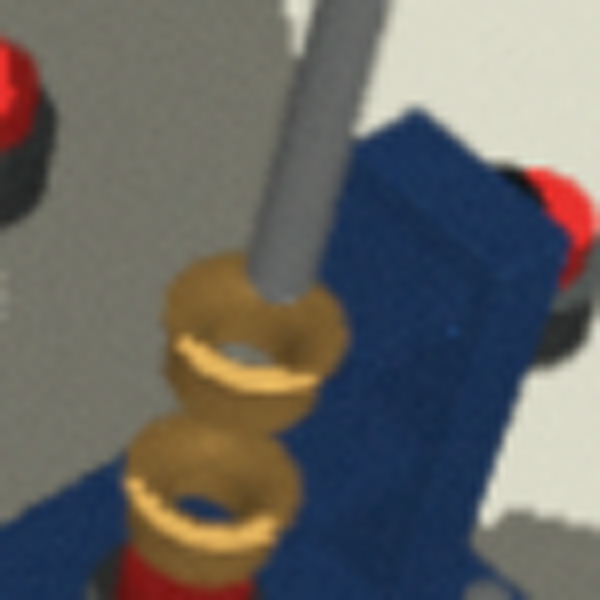

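The pole end is at (277,284) in the crop, as predicted; the rim centre is at (257,317), px (437.1,299.6), so the pole needs about 2.3 mm more toward −y.

```bash
python3 -m jog '[[[0,0.23,0],[0,0,0],255],[[0,0,0.4],[0,0,0],255],[[0,0,0.4],[0,0,0],255],[[0,0,0.3],[0,0,0],255],[[0,0,0.3],[0,0,0],255],[[0,0,0],[0,0,0],255],[[0,0,0],[0,0,0],255]]'
python3 -c "
from h import *
to(.548,.2247,.244,13.5)"
```

```text
t: 8.55
tcp_pos: [0.548, 0.2241, 0.2442]
eef_rot: [[0.972, 0.237, -0.001], [0.237, -0.972, -0.0], [-0.001, 0.0, -1.0]]
ft_force: [-0.4, -0.5, -0.9]
grip_width: 0.321
grip_force: 40.0
t 8.55 tcp [0.548  0.2241 0.2442] f [-0.4 -0.5 -0.9] M [0.02 0.03 0.05] grip 0.321 40.0
shift cm (before turn) [ 0.02 -0.06  0.02] turn [0.    0.001 0.003] shift after turn [ 0.02 -0.06  0.02]
```

```bash
python3 -m jog '[[[0,-0.04,0.2],[0,0,0],255],[[0,0,0.2],[0,0,0],255],[[0,0,0.2],[0,0,0],255],[[0,0,0],[0,0,0],255]]'
python3 -m jog '[[[0,0,0.2],[0,0,0],255],[[0,0,0.2],[0,0,0],255],[[0,0,0.2],[0,0,0],255],[[0,0,0],[0,0,0],255]]'
python3 -c "
from h import *
to(.548,.2247,.232,13.5)"
```

```text
t: 8.88
tcp_pos: [0.5479, 0.2244, 0.238]
eef_rot: [[0.972, 0.237, -0.001], [0.237, -0.972, -0.0], [-0.001, 0.0, -1.0]]
ft_force: [0.8, -0.3, -2.3]
grip_width: 0.316
grip_force: 40.0
t: 9.22
tcp_pos: [0.5478, 0.2243, 0.2319]
eef_rot: [[0.972, 0.237, -0.001], [0.237, -0.972, -0.0], [-0.001, 0.0, -1.0]]
ft_force: [-0.3, 0.2, -2.4]
grip_width: 0.319
grip_force: 40.0
t 9.22 tcp [0.5478 0.2243 0.2319] f [-0.3  0.2 -2.4] M [ 0.01  0.02 -0.04] grip 0.319 40.0
shift cm (before turn) [ 0.03 -0.03 -0.01] turn [0.    0.001 0.003] shift after turn [ 0.03 -0.03 -0.01]
```

```bash
python3 -m jog '[[[0,0,0.3],[0,0,0],255],[[0,0,0.3],[0,0,0],255],[[0,0,0.3],[0,0,0],255],[[0,0,0.3],[0,0,0],255],[[0,0,0.3],[0,0,0],255],[[0,0,0.3],[0,0,0],255],[[0,0,0.3],[0,0,0],255],[[0,0,0.3],[0,0,0],255],[[0,0,0.3],[0,0,0],255],[[0,0,0.3],[0,0,0],255]]'
python3 -c "
from h import *
to(.548,.2247,.200,13.5)"
```

```text
t: 10.05
tcp_pos: [0.5481, 0.2245, 0.2022]
eef_rot: [[0.972, 0.237, 0.0], [0.237, -0.972, -0.0], [-0.0, 0.0, -1.0]]
ft_force: [-0.3, 1.3, -1.9]
grip_width: 0.32
grip_force: 40.0
t 10.05 tcp [0.5481 0.2245 0.2022] f [-0.3  1.3 -1.9] M [ 0.01  0.02 -0.01] grip 0.32 40.0
shift cm (before turn) [-0.   -0.02  0.22] turn [0.    0.    0.003] shift after turn [-0.   -0.02  0.22]
```

```bash
python3 -m jog '[[[0,0,0.2],[0,0,0],255],[[0,0,0.2],[0,0,0],255],[[0,0,0.2],[0,0,0],255],[[0,0,0.2],[0,0,0],255],[[0,0,0.2],[0,0,0],255],[[0,0,0.2],[0,0,0],255],[[0,0,0],[0,0,0],255]]'
python3 -m jog '[[[0,0,0.2],[0,0,0],255],[[0,0,0.2],[0,0,0],255],[[0,0,0.2],[0,0,0],255],[[0,0,0.2],[0,0,0],255],[[0,0,0.2],[0,0,0],255],[[0,0,0],[0,0,0],255],[[0,0,0],[0,0,0],255]]'
python3 -c "
from h import *
to(.548,.2247,.174,13.5)"
```

```text
t: 10.63
tcp_pos: [0.5478, 0.2244, 0.19]
eef_rot: [[0.972, 0.236, -0.001], [0.236, -0.972, -0.0], [-0.001, 0.0, -1.0]]
ft_force: [-0.8, -0.8, -0.9]
grip_width: 0.32
grip_force: 40.0
t: 11.22
tcp_pos: [0.548, 0.2245, 0.1803]
eef_rot: [[0.972, 0.237, -0.0], [0.237, -0.972, -0.0], [-0.0, 0.0, -1.0]]
ft_force: [-0.0, 0.7, -1.2]
grip_width: 0.319
grip_force: 40.0
t 11.22 tcp [0.548  0.2245 0.1803] f [-0.   0.7 -1.2] M [ 0.04 -0.    0.02] grip 0.319 40.0
shift cm (before turn) [ 0.01 -0.02  0.63] turn [0.    0.    0.003] shift after turn [ 0.01 -0.02  0.63]
```

```bash
python3 -m jog '[[[0,0,0.2],[0,0,0],255],[[0,0,0.2],[0,0,0],255],[[0,0,0.2],[0,0,0],255],[[0,0,0.2],[0,0,0],255],[[0,0,0],[0,0,0],255]]' | egrep 'tcp|ft'
for k in 1; do
python3 -m jog '[[[0,0,0.2],[0,0,0],255],[[0,0,0],[0,0,0],255]]' | egrep 'tcp|ft'
python3 -m jog '[[[0,0,0.1],[0,0,0],255],[[0,0,0],[0,0,0],255]]' | egrep 'tcp|ft'
python3 -m jog '[[[0,0,0.1],[0,0,0],255],[[0,0,0],[0,0,0],255]]' | egrep 'tcp|ft'
python3 -m jog '[[[0,0,0.1],[0,0,0],255],[[0,0,0],[0,0,0],255]]' | egrep 'tcp|ft'
python3 -m jog '[[[0,0,0.1],[0,0,0],255],[[0,0,0],[0,0,0],255]]' | egrep 'tcp|ft'
done
```

```text
tcp_pos: [0.5477, 0.2243, 0.1719]
ft_force: [0.1, -0.7, -1.1]
tcp_pos: [0.5479, 0.2244, 0.1701]
ft_force: [-1.3, -0.0, -1.4]
tcp_pos: [0.548, 0.2245, 0.1694]
ft_force: [-0.1, 0.1, -2.3]
tcp_pos: [0.548, 0.2245, 0.1684]
ft_force: [-0.6, -0.0, -1.5]
tcp_pos: [0.548, 0.2245, 0.1673]
ft_force: [-0.1, 0.1, -2.2]
tcp_pos: [0.5481, 0.2246, 0.1666]
ft_force: [0.2, -0.1, -1.3]
```

```bash
python3 -m jog '[[[0,0,0.1],[0,0,0],255],[[0,0,0],[0,0,0],255]]' | egrep 'tcp|ft'
python3 -m jog '[[[0,0,0.1],[0,0,0],255],[[0,0,0],[0,0,0],255]]' | egrep 'tcp|ft'
python3 -m jog '[[[0,0,0.1],[0,0,0],255],[[0,0,0],[0,0,0],255]]' | egrep 'tcp|ft'
python3 -m jog '[[[0,0,0.1],[0,0,0],255],[[0,0,0],[0,0,0],255]]' | egrep 'tcp|ft'
python3 -m jog '[[[0,0,0.1],[0,0,0],255],[[0,0,0],[0,0,0],255]]' | egrep 'tcp|ft'
```

```text
tcp_pos: [0.5482, 0.2246, 0.166]
ft_force: [-1.6, -0.4, 2.1]
tcp_pos: [0.5482, 0.2246, 0.1648]
ft_force: [0.2, 0.3, 2.2]
tcp_pos: [0.5483, 0.2246, 0.1637]
ft_force: [-0.3, 0.2, 3.3]
tcp_pos: [0.5482, 0.2246, 0.1626]
ft_force: [-0.2, -0.2, 4.3]
tcp_pos: [0.5483, 0.2246, 0.1616]
ft_force: [0.1, -0.1, 3.8]
```

Contact came at TCP z ≈ 0.1663, and the force slope matches the spring. I'll press to about 9 mm.

```bash
python3 -m jog '[[[0,0,0.1],[0,0,0],255],[[0,0,0.1],[0,0,0],255],[[0,0,0],[0,0,0],255]]' | egrep 'tcp|ft'
python3 -m jog '[[[0,0,0.1],[0,0,0],255],[[0,0,0.1],[0,0,0],255],[[0,0,0],[0,0,0],255],[[0,0,0],[0,0,0],255]]' | egrep 'tcp|ft'
python3 -c "
from h import *
f=[]
for k in range(8): S=snapshot('scene');f.append(sense()['ft_force'])
print(np.mean(f,0),np.std(f,0))
to(.548,.2247,.1573,13.5)
I=S['image']
cv2.imwrite('pics/d.png',cv2.resize(I[210:360,370:520],(600,600),interpolation=cv2.INTER_CUBIC))"
```

```text
tcp_pos: [0.5482, 0.2246, 0.1595]
ft_force: [0.0, -0.6, 4.1]
tcp_pos: [0.5483, 0.2246, 0.1578]
ft_force: [-0.2, -0.4, 5.3]
[-0.93384013 -0.35461155  5.34993794] [0.39689882 0.3434428  0.4623499 ]
t 14.28 tcp [0.5482 0.2246 0.1579] f [-1.3 -0.6  5. ] M [-0.07  0.26  0.03] grip 0.318 40.0
shift cm (before turn) [-0.02 -0.02  0.06] turn [ 0.    -0.     0.003] shift after turn [-0.02 -0.02  0.06]
```

View pics/d.png

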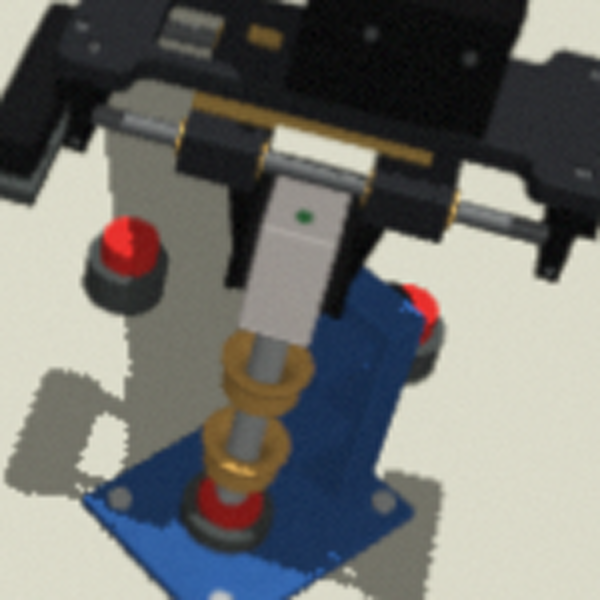

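The pole runs through both bushings (crop (265,360) and (245,435)), its end is on the red pad (235,500), and the pad is pressed well down. A small extra press for margin, then I hand in.

```bash
python3 -m jog '[[[0,0,0.08],[0,0,0],255],[[0,0,0],[0,0,0],255],[[0,0,0],[0,0,0],255],[[0,0,0],[0,0,0],255]]'
python3 -c "
from workcell import *
print(job_done())"
```

```text
t: 14.62
tcp_pos: [0.5483, 0.2246, 0.1571]
eef_rot: [[0.972, 0.237, 0.001], [0.237, -0.972, 0.0], [0.001, 0.0, -1.0]]
ft_force: [-0.5, 0.4, 6.0]
grip_width: 0.316
grip_force: 40.0
the job is handed in; nothing more can be done
None
```

The job is handed in at 14.6 s: the pole runs through both bushings and the head is still gripped, with the pad pressed about 9 mm of its 12 mm (estimated from TCP travel and spring force); the other things on the desk weren't touched.

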